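Hang the off-centre sensor bracket on the sprung latch hook

ROBOT

A 6-joint arm with a two-finger parallel gripper is mounted at the origin on the work surface. World frame = base frame: x ahead of the robot, y to its left, z up, the work surface at z = 0. Lengths are in m, angles in rad, forces in N, time in s.
With the tool pointing down it reaches from about 0.3 to 0.875 m from the base axis. Payload 6.4 kg.
Tool frame: the origin (TCP) lies at the very end of the fingers, on their centre line; the grasp point (between the pads) lies 19 mm behind it; z points along the fingers, x is the direction in which the jaws open and shut, and the axes are right-handed (so a half turn about z gives the same grasp; the last joint's range is limited). The gripper opens to 85 mm and grips with 20 to 120 N. Pads are 22 mm wide; open, the fingers measure 114 mm over their backs; the gripper's body (76 mm by 85 mm) begins 54 mm behind the grasp point. The pads swing forward as they close: fully open they stand 13 mm farther back than shut.
Start: joints at [1.089, 0.181, 1.607, -0, 1.354, -0.206], TCP at [0.157, 0.553, 0.231] pointing down, gripper open.
Joint ranges: [-2.99, 2.99], [-0.89, 2.07], [0.3, 2.58], [-1.14, 4.28], [0, 2.63], [-3.12, 3.12]. Speed limits (rad/s): [2.57, 2.57, 3.01, 3.14, 3.14, 3.14].

INTERFACE

Orientations are given as a unit quaternion [x, y, z, w].
In Python, from bench import env, snapshot, camera_model, search_frame, outline_of, place_of gives the robot as it stands.
- The arm moves only by the tool play_rows, never from a script. Its argument "increments" is a list of rows, each a list of 3 entries, a list of its own where there are three numbers: the shift along the tool's x, y, z in mm, then the turn, a rotation vector about the tool's x, y, z in rad, then the finger opening in mm, from 0 to 85.4. A call has 1 to 20 rows; each row is the pose to reach, as a shift and turn from the pose measured when the call began, along the tool's axes at that moment; what a row does not reach only later rows make up. A row lasts 1/10 s, in which the tool goes at most 50 mm and 8.59 degrees, less where a joint would pass 70% of its speed; a pose out of reach is approached as far as the arm can. A call with a gripper value outside its range is refused whole. The fingers move at their own pace and stop on an object; "force" is the grip in N (left out, the last holds). Time passes only in rows, so rows that repeat a pose let the fingers close. It gives the time, the measured TCP pose, the force and the opening at its end, in the units of the state.
- env.get_state(): the state, without advancing time (a new reading comes with each control period).
- snapshot(name): name is "side" or "top"; returns the picture (400x640x3 uint8, red, green, blue); there is no depth.
- camera_model(name): a dict with "intrinsics" (3x3 intrinsics, pixels), "dist_coeffs" ([k1, k2, p1, p2, k3] as OpenCV has them; the pictures are not rectified), "rvec" (rotation vector, rad) and "tvec" (3), from world to camera coordinates, as OpenCV has them. Camera axes: x right, y down, z forward; pixel columns grow to the right and rows downward; lengths in m; the calibration is good to about 2 mm. A picture is of the moment at which its call begins. camera_model takes no time and is no camera call.
- env.job_done(): hands the job in, once; it reports no verdict.
Trained networks look in the newest picture that a camera, given by its name, has taken for a name from the list of things; names that differ only in an ending like _2 or _b are one class to them, and where a whole thing is asked for, a point or a joint stands for the part that bears it (a point fixed in the world has none). Each returns a list of dicts, best first, with "score" (0 to 1); they miss things now and then, are a little off and sometimes report something else, mostly with a low value. They report only what shows in the picture. A call takes as long as a camera call.
- search_frame(camera, name): "position" ([x, y, z] in m, in the coordinates of the camera as it stood for that picture, good to about 4 mm: the middle of the surface that is visible of it).
- outline_of(camera, name): "pixels" (400x640 bool, what is visible of it).
- place_of(camera, name): "position" ([x, y, z] in m, in the coordinates of the camera as it stood for that picture, good to about 4 mm: a listed point, or the origin of a listed thing).
The state is a dict: "time_s": time; "joint_pos": joint angles; "dq": joint speeds; "tau": joint torques, N m; "tcp_pos": TCP position; "ee_rot": TCP orientation; "wrist_force": force on the tool from outside, world axes, zero at the start; "wrist_torque": the same for the moment, N m; "gripper_width": finger opening in m.
Only numpy, scipy, OpenCV 4.12 (cv2) and the standard library are available. Lean on these libraries where they do the work, as an engineer would, in place of code of your own. Each camera call takes 0.05 s, during which the arm holds its last target.

TASK

Pick up the upright steel bracket that carries the black optical sensor and hang it by its eye on the chrome latch hook of the steel parts door, so that it ends up hanging still and free. The hook's exact height and the sensor's weight are not known, so feel for both: lower the bracket until the sprung hook carries its weight and no more, lean it over, still held, to the slant at which it balances, and only then ease the grip off so gently that it neither drops, bounces nor swings. Do not force the hook, and leave the other things on the bench where they are.

Things in the scene. Friction and masses are not known exactly. Their poses are not given: they have to be found in the camera images.
- bracket: Loose steel bracket, upright on its foot. Origin: underside of the foot, under the upright. x across its thickness, y along the foot (sensor at the +y end), z up. Foot 40 (x) x 160 (y) x 4 mm, upright 6 x 18 mm, above it the eye, above that the grip tab; top at 191 mm. 260 g without the sensor, that part's centre of mass on the upright's axis, 58 mm above the underside.
- sensor: Black sensor housing, 30 x 34 x 36 mm, fixed rigidly on the bracket's foot; origin: middle of its underside, at the bracket's y = 62, z = 4 mm; axes as the bracket. Evenly filled; its weight differs each time and can only be felt (the whole bracket stays under 620 g). Hung by the notch, the bracket turns freely on the smooth bar and balances with the sensor end low, its centre of mass plumb below the notch: at a slant of about 8 to 22 degrees.
- bracket_notch (a point): Where the centre of the hook's bar rests when home in the V at the top of the eye: bracket z = 126 mm, y = 0; axes as the bracket. The eye is 8 mm round bar in the bracket's y-z plane, open along x. Bar centreline: tip of the V at z = 141, y = 0; straight to y = +-20 at z = 109; down to z = 79; flat bottom at z = 75 mm. So it is clear 32 mm wide from z = 80 to 108 mm, narrowing upwards.
- bracket_tab (a point): Middle of the grip of the flat tab above the eye, 170 mm above the bracket's underside; the tab is 8 (x) x 26 (y) mm, from z = 141 to 191 mm. Axes as the bracket.
- shelf: Beige kitting shelf, fixed, 180 (x) x 340 (y) x 205 mm high, steel parts door in the middle of its front, circuit boards in the side bays, small boxes on top at the back. Origin: on the bench under the middle of its front face, which faces its own -x. The chrome hook, 8 mm round bar, stands out from the door along the shelf's -x with its end turned up.
- hook_seat (a point): Point fixed to the shelf, axes as shelf, 52 mm before the door, 190 mm up. The hook's latch plate is clamped up to 8 mm above or below it, different each time: find its height by feel. There is the bar's centre, mid of its low 18 mm; to the rear it rises 12 mm (from 22 mm on), its end turns up 12 mm 21 mm before the seat. Sprung, gives 0.5 mm per N; load up to 7 N is safe, more springs the latch.
- terminal_strip: Bystander, loose, to be left alone: green plastic terminal strip, 22 x 110 x 26 mm. Origin: middle of its underside.
- varistor: Bystander, loose, to be left alone: white ceramic varistor, a disc 32 mm across and 10 mm high with two thin leads. Origin: middle of its underside.
- spare_angle: Bystander, loose, to be left alone: spare steel angle, 50 x 70 x 50 mm. Origin: middle of its underside.
- kit_tray: Bystander, loose, to be left alone: grey plastic kit tray, 150 x 200 x 30 mm. Origin: middle of its underside.
- screw_jar: Bystander, loose, to be left alone: screw jar with white cap, 50 mm across, 60 mm tall. Origin: middle of its underside.
- driver: Bystander, loose, to be left alone: screwdriver, 170 mm long, lying. Origin: middle of its underside.

How it is judged:
On the way:
1. The hook, with its bar in the bracket's eye, carries the bracket (over 3 N of contact force) while the fingers still hold it (horizontal distance between bracket_notch and hook_seat below 0.012 m and z of bracket_notch in the frame of hook_seat between -0.018 and 0.012 m and contact force between bracket and shelf above 3 N and contact force between the fingers and bracket above 2 N), for 0.3 s.
At the end, for the whole second after the job is handed in: The bracket hangs from the hook by its eye: its notch within 12 mm of the hook seat horizontally and from 12 mm above to 18 mm below it, the hook carrying it (over 3 N of contact force), let go and still (under 40 mm/s and 0.25 rad/s) (horizontal distance between bracket_notch and hook_seat below 0.012 m and z of bracket_notch in the frame of hook_seat between -0.018 and 0.012 m and contact force between bracket and shelf above 3 N and linear speed of bracket below 0.04 m/s and angular speed of bracket below 0.25 rad/s); the robot touches nothing.
It fails at once if Let go, the bracket swings on the hook (turns faster than 0.4 rad/s) (contact force between bracket and shelf above 0.5 N and contact force between the fingers and bracket below 2 N and angular speed of bracket above 0.4 rad/s).
It fails at once if Let go, the bracket drops or bounces on the hook (moves faster than 0.05 m/s) (contact force between bracket and shelf above 0.5 N and contact force between the fingers and bracket below 2 N and linear speed of bracket above 0.05 m/s).
It fails at once if The bracket is forced on the hook or shelf (contact forces on both flanks of the eye add up to more than 16 N, which is about 8 N of straight downward load) (contact force between bracket and shelf above 16 N).
It fails at once if The arm or fingers push on the shelf or hook with more than 10 N (contact force between any of the arm, the fingers and shelf above 10 N).
It fails at once if A bystander is moved more than 20 mm (distance of any of terminal_strip, varistor, spare_angle, kit_tray, screw_jar, driver from where it was at the start of the episode above 0.02 m).
It also fails if it takes over 67 s, if anything falls off the work surface, if the arm or the gripper's body presses on something with over 40 N, if the wrist force passes 120 N, or if a joint passes its speed limit or range.

## Working session

There is one attempt and no reset: what is moved stays moved. The work goes in short steps, Python scripts to look and compute and a tool call to move; the robot and the scene stay as the last step left them, time stands still between calls to the robot, and variables do not carry over. Pictures are saved under pics/ and viewed, and the job is handed in when it is done.

Besides the shell and the picture viewer there is one more tool, called by a JSON object that holds its "name" and its "arguments", one argument or row to a line. play_rows: Moves the arm, as the interface text tells. Its arguments: {"type":"object","properties":{"increments":{"type":"array"},"force":{"type":"number"}},"required":["increments"]}

```bash
ls; mkdir -p pics; cat > h.py <<'E'
import numpy as np, cv2
from bench import env, snapshot, camera_model, search_frame, outline_of, place_of
from scipy.spatial.transform import Rotation as R
def cam(n):
    m=camera_model(n); Rm=cv2.Rodrigues(np.array(m['rvec'],float))[0]; t=np.array(m['tvec'],float).ravel()
    return np.array(m['intrinsics'],float),np.array(m['dist_coeffs'],float),Rm,t
def c2w(n,p):
    K,d,Rm,t=cam(n); return Rm.T@(np.array(p)-t)
def proj(n,P):
    K,d,Rm,t=cam(n); return cv2.projectPoints(np.array(P,float).reshape(-1,1,3),cv2.Rodrigues(Rm)[0],t,K,d)[0].reshape(-1,2)
def ray(n,px):
    K,d,Rm,t=cam(n); u=cv2.undistortPoints(np.array(px,float).reshape(-1,1,2),K,d).reshape(-1,2)
    v=np.c_[u,np.ones(len(u))]@Rm; return -Rm.T@t, v/np.linalg.norm(v,axis=1)[:,None]
def save(n,f):
    im=snapshot(n); cv2.imwrite('pics/'+f,im[:,:,::-1]); return im
E
python3 - <<'E'
from h import *
s=env.get_state(); print({k:np.round(v,4).tolist() for k,v in s.items()})
for n in ['side','top']:
    save(n,n+'0.png'); c=cam(n); print(n,'campos',(-c[2].T@c[3]).round(3))
    for o in ['bracket','bracket_notch','bracket_tab','sensor','shelf','hook_seat']:
        for r in place_of(n,o)[:2]: print(o,round(r['score'],2),c2w(n,r['position']).round(4))
print(env.get_state()['time_s'])
E
```

```text
pics
{'time_s': 0.0, 'joint_pos': [1.0887, 0.1815, 1.608, 0.0, 1.3538, -0.2063], 'dq': [-0.0002, -0.0, -0.0005, 0.0011, -0.0017, 0.0013], 'tau': [-0.0, -44.4876, -35.1327, -0.0002, 0.0091, 0.0], 'tcp_pos': [0.1563, 0.5528, 0.2304], 'ee_rot': [0.7976, 0.6032, -0.0008, 0.0004], 'wrist_force': [-0.4067, -0.3199, -0.0515], 'wrist_torque': [0.0123, 0.0142, 0.0157], 'gripper_width': 0.0855}
side campos [ 0.356 -0.802  0.802]
bracket 0.82 [ 0.5103 -0.2721  0.0025]
bracket_notch 0.58 [ 0.5069 -0.266   0.1271]
bracket_tab 0.56 [0.5845 0.0159 0.1933]
sensor 0.57 [ 0.5185 -0.2046  0.0023]
sensor 0.26 [ 5.126e-01 -2.692e-01 -3.000e-04]
shelf 0.9 [ 0.6349  0.0195 -0.0015]
hook_seat 0.97 [0.5852 0.0145 0.191 ]
top campos [0.283 0.029 1.335]
bracket 0.56 [ 0.5086 -0.268   0.0028]
bracket_notch 0.79 [ 0.5069 -0.2707  0.1304]
bracket_tab 0.63 [ 0.5103 -0.2677  0.1692]
bracket_tab 0.5 [ 0.5187 -0.2041  0.0057]
sensor 0.6 [ 0.5179 -0.2056  0.0082]
sensor 0.32 [0.5894 0.0118 0.1894]
shelf 0.84 [ 6.407e-01  1.480e-02 -3.000e-04]
shelf 0.43 [0.6239 0.4633 0.0018]
hook_seat 0.96 [0.5865 0.0147 0.1933]
0.7
```

View pics/side0.png

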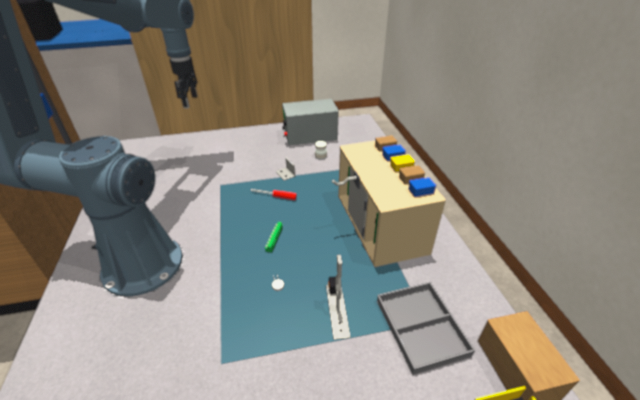

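View pics/top0.png

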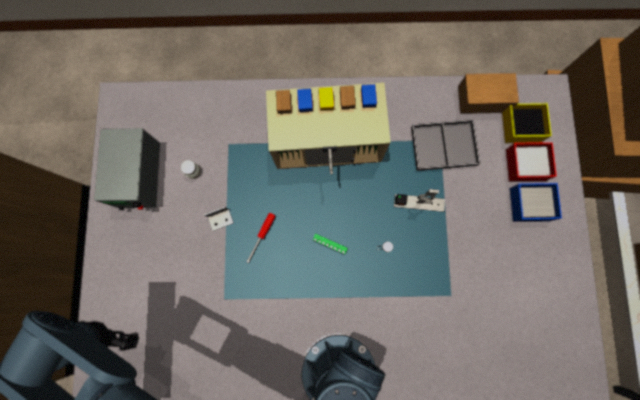

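```bash
cat > fit.py <<'E'
from h import *
from scipy.optimize import minimize
def box(x0,x1,y0,y1,z0,z1): return np.array([[x,y,z] for x in(x0,x1) for y in(y0,y1) for z in(z0,z1)],float)/1000
def bar(a,b,r=4):
    a=np.array([0,*a]);b=np.array([0,*b]); d=(b-a)/np.linalg.norm(b-a); u=np.array([1,0,0]); v=np.cross(d,u)
    return np.array([p+r*(np.cos(t)*u+np.sin(t)*v) for p in(a,b) for t in np.arange(8)*np.pi/4])/1000
eye=[(0,141),(20,109),(20,79),(16,75),(-16,75),(-20,79),(-20,109),(0,141)]
BR=[box(-20,20,-80,80,0,4),box(-15,15,45,79,4,40),box(-3,3,-9,9,4,75),box(-4,4,-13,13,141,191)]+[bar(eye[i],eye[i+1]) for i in range(7)]
SH=[box(0,180,-170,170,0,205)]
S=4
def render(n,parts,p):
    m=np.zeros((400*S,640*S),np.uint8); Rz=R.from_euler('z',p[2]).as_matrix()
    for q in parts:
        w=q@Rz.T+[p[0],p[1],0]; px=proj(n,w)
        cv2.fillConvexPoly(m,cv2.convexHull(np.round((px+.5)*S).astype(np.int32)),1)
    return cv2.resize(m.astype(np.float32),(640,400),interpolation=cv2.INTER_AREA)
def iou(M,parts,p):
    s=0
    for n,m in M.items():
        r=render(n,parts,p); s+=np.minimum(r,m).sum()/np.maximum(r,m).sum()
    return s/len(M)
def fit(M,parts,p0):
    best=None
    for dy in(-.15,0,.15):
        o=minimize(lambda q:-iou(M,parts,[p0[0]+q[0]/100,p0[1]+q[1]/100,p0[2]+q[2]/10]),[0,0,dy*10],method='Nelder-Mead',options=dict(initial_simplex=np.array([[0,0,dy*10],[.5,0,dy*10],[0,.5,dy*10],[0,0,dy*10+1]]),maxfev=120))
        if best is None or o.fun<best.fun: best=o
    q=best.x; return [p0[0]+q[0]/100,p0[1]+q[1]/100,p0[2]+q[2]/10],-best.fun
E
python3 - <<'E'
from fit import *
for n in ['side','top']: snapshot(n)
for o,parts,p0 in(('bracket',BR,(.509,-.27,-.1)),('shelf',SH,(.638,.016,0))):
    M={}
    for n in ['side','top']:
        r=outline_of(n,o); print(o,n,[(round(a['score'],2),int(a['pixels'].sum())) for a in r])
        if r: M[n]=r[0]['pixels'].astype(np.float32)
    np.savez('m_'+o,**M)
    for sub in [M]+[{k:M[k]} for k in M]:
        f,v=fit(sub,parts,p0); print(list(sub),np.round(f,4),round(v,3))
for n,(a,b,c,d) in dict(side=(300,140,460,350),top=(260,80,480,220)).items():
    im=snapshot(n)[b:d,a:c]; cv2.imwrite(f'pics/{n}_z.png',cv2.resize(im[:,:,::-1],None,fx=2.8 if n=='side' else 3.5,fy=2.8 if n=='side' else 3.5,interpolation=cv2.INTER_CUBIC))
E
```

```text
bracket side [(0.97, 1076), (0.33, 248), (0.32, 9861)]
bracket top [(0.94, 761)]Traceback (most recent call last):
  File "<stdin>", line 10, in <module>
  File "fit.py", line 25, in fit
    o=minimize(lambda q:-iou(M,parts,[p0[0]+q[0]/100,p0[1]+q[1]/100,p0[2]+q[2]/10]),[0,0,dy*10],method='Nelder-Mead',options=dict(initial_simplex=np.array([[0,0,dy*10],[.5,0,dy*10],[0,.5,dy*10],[0,0,dy*10+1]]),maxfev=120))
    res = _minimize_neldermead(fun, x0, args, callback, bounds=bounds,
                               **options)
    fsim[j] = func(sim[j])
              ~~~~^^^^^^^^
    fx = function(np.copy(x), *(wrapper_args + args))
  File "fit.py", line 25, in <lambda>
    o=minimize(lambda q:-iou(M,parts,[p0[0]+q[0]/100,p0[1]+q[1]/100,p0[2]+q[2]/10]),[0,0,dy*10],method='Nelder-Mead',options=dict(initial_simplex=np.array([[0,0,dy*10],[.5,0,dy*10],[0,.5,dy*10],[0,0,dy*10+1]]),maxfev=120))
                         ~~~^^^^^^^^^^^^^^^^^^^^^^^^^^^^^^^^^^^^^^^^^^^^^^^^^^^^^^^
  File "fit.py", line 20, in iou
    r=render(n,parts,p); s+=np.minimum(r,m).sum()/np.maximum(r,m).sum()
  File "fit.py", line 14, in render
    w=q@Rz.T+[p[0],p[1],0]; px=proj(n,w)
                               ~~~~^^^^^
  File "h.py", line 10, in proj
    K,d,Rm,t=cam(n); return cv2.projectPoints(np.array(P,float).reshape(-1,1,3),cv2.Rodrigues(Rm)[0],t,K,d)[0].reshape(-1,2)
             ~~~^^^
  File "h.py", line 5, in cam
    m=camera_model(n); Rm=cv2.Rodrigues(np.array(m['rvec'],float))[0]; t=np.array(m['tvec'],float).ravel()
ValueError: time passes only in moves, steps and waits
```

```bash
sed -i 's/^def cam/from functools import lru_cache\n@lru_cache(None)\ndef cam/' h.py
python3 - <<'E'
from fit import *
ims={n:snapshot(n) for n in ['side','top']}
for n,(a,b,c,d) in dict(side=(300,140,460,350),top=(260,80,480,220)).items():
    im=ims[n][b:d,a:c]; cv2.imwrite(f'pics/{n}_z.png',cv2.resize(im[:,:,::-1],None,fx=2.8 if n=='side' else 3.5,fy=2.8 if n=='side' else 3.5,interpolation=cv2.INTER_CUBIC))
for o,parts,p0 in(('bracket',BR,(.509,-.27,-.1)),('shelf',SH,(.638,.016,0))):
    M={}
    for n in ['side','top']:
        r=outline_of(n,o); print(o,n,[(round(a['score'],2),int(a['pixels'].sum())) for a in r])
        if r: M[n]=r[0]['pixels'].astype(np.float32)
    np.savez('m_'+o,**M)
    for sub in [M]+[{k:M[k]} for k in M]:
        f,v=fit(sub,parts,p0); print(list(sub),np.round(f,4),round(v,3))
print(env.get_state()['time_s'])
E
```

```text
bracket side [(0.91, 1109)]
bracket top [(0.66, 754)]
['side', 'top'] [ 0.5114 -0.2688 -0.108 ] 0.929
['side'] [ 0.5117 -0.2673 -0.1174] 0.939
['top'] [ 0.5117 -0.2695 -0.1068] 0.927
shelf side [(0.96, 9977)]
shelf top [(0.88, 9395), (0.38, 75)]
['side', 'top'] [0.6396 0.0173 0.0542] 0.973
['side'] [0.6421 0.022  0.0548] 0.972
['top'] [0.6392 0.0166 0.0527] 0.985
1.2
```

View pics/side_z.png

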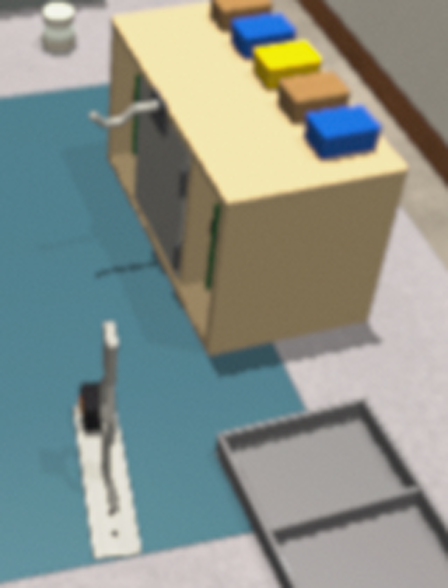

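View pics/top_z.png

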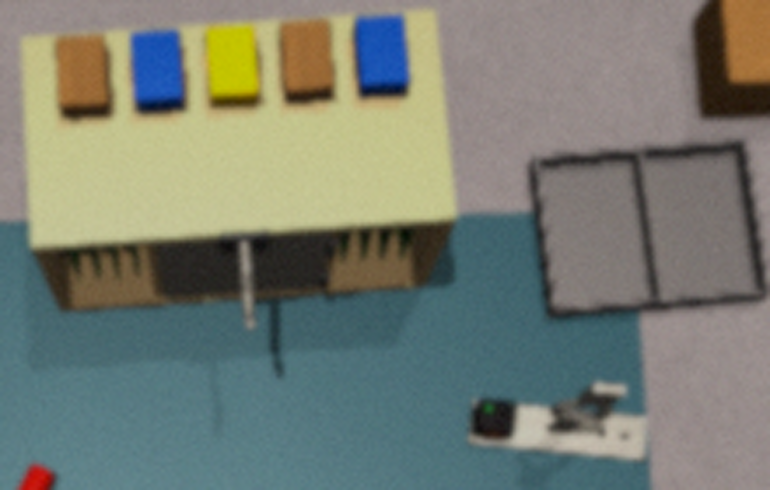

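```bash
cat >> h.py <<'E'
def quat_down(yaw):  # tool z down, tool x at yaw
    c,s=np.cos(yaw),np.sin(yaw); return R.from_matrix(np.array([[c,s,0],[s,-c,0],[0,0,-1]]))
def rel(p,rot):
    s=env.get_state(); R0=R.from_quat(s['ee_rot']); 
    return (R0.inv().apply(np.array(p)-s['tcp_pos'])*1000).round(1), (R0.inv()*rot).as_rotvec().round(4)
def st():
    s=env.get_state(); print(round(s['time_s'],2),'tcp',s['tcp_pos'].round(4) if hasattr(s['tcp_pos'],'round') else s['tcp_pos'],'z',R.from_quat(s['ee_rot']).as_matrix()[:,2].round(4),'yaw',np.round(np.arctan2(*R.from_quat(s['ee_rot']).as_matrix()[[1,0],0]),4),'F',np.round(s['wrist_force'],2),'T',np.round(s['wrist_torque'],3),'g',round(s['gripper_width'],4),'j',np.round(s['joint_pos'],3))
E
python3 - <<'E'
from h import *
st(); print(rel([.5112,-.2685,.255],quat_down(-.108)))
# hook tip triangulation
c1,r1=ray('side',[(333,182)]);c2,r2=ray('top',[(331.4,172.9)])
A=np.c_[r1[0],-r2[0]];t=np.linalg.lstsq(A,c2-c1,rcond=None)[0];print(c1+t[0]*r1[0],c2+t[1]*r2[0])
for z in(.182,.19,.198):
  Rz=R.from_euler('z',.054).as_matrix(); print(z,[proj(n,[.5865,.0146,z]+Rz@np.array(o)).round(1).tolist() for n in('side','top') for o in([0,0,0],[-.021,0,0],[-.021,0,.012],[.022,0,.012],[.045,0,.012])])
E
```

```text
1.2 tcp [0.1566 0.5533 0.2313] z [-0.  0. -1.] yaw 1.295 F [-0.42  0.13  0.75] T [-0.002 -0.07   0.002] g 0.0852 j [ 1.089  0.181  1.607  0.     1.354 -0.206]
(array([-694.2,  565. ,  -23.7]), array([-0.   ,  0.   ,  1.403]))
[0.56612225 0.0113189  0.19641656] [0.56430974 0.0114519  0.19596713]
0.182 [[[339.6, 184.5]], [[332.5, 185.7]], [[332.6, 182.3]], [[347.1, 179.9]], [[354.7, 178.6]], [[330.1, 166.4]], [[330.6, 173.7]], [[330.7, 172.7]], [[329.5, 157.7]], [[329.0, 149.9]]]
0.19 [[[339.7, 182.2]], [[332.6, 183.4]], [[332.6, 180.0]], [[347.2, 177.6]], [[354.9, 176.3]], [[330.1, 165.7]], [[330.6, 173.0]], [[330.7, 172.0]], [[329.6, 157.0]], [[329.0, 149.0]]]
0.198 [[[339.7, 179.9]], [[332.6, 181.1]], [[332.7, 177.6]], [[347.3, 175.2]], [[355.0, 174.0]], [[330.1, 165.0]], [[330.7, 172.3]], [[330.7, 171.2]], [[329.6, 156.1]], [[329.0, 148.2]]]
```

{"name": "play_rows", "arguments": {
  "increments": [
    [[-20, 16, -24], [0, 0, 0.04], 45],
    [[-55, 45, -24], [0, 0, 0.11], 45],
    [[-92, 75, -24], [0, 0, 0.19], 45],
    [[-130, 106, -24], [0, 0, 0.26], 45],
    [[-168, 137, -24], [0, 0, 0.34], 45],
    [[-206, 168, -24], [0, 0, 0.42], 45],
    [[-244, 199, -24], [0, 0, 0.49], 45],
    [[-282, 230, -24], [0, 0, 0.57], 45],
    [[-320, 260, -24], [0, 0, 0.65], 45],
    [[-358, 291, -24], [0, 0, 0.72], 45],
    [[-396, 322, -24], [0, 0, 0.8], 45],
    [[-434, 353, -24], [0, 0, 0.88], 45],
    [[-472, 384, -24], [0, 0, 0.95], 45],
    [[-510, 415, -24], [0, 0, 1.03], 45],
    [[-548, 446, -24], [0, 0, 1.11], 45],
    [[-586, 477, -24], [0, 0, 1.18], 45],
    [[-624, 508, -24], [0, 0, 1.26], 45],
    [[-660, 537, -24], [0, 0, 1.34], 45],
    [[-685, 558, -24], [0, 0, 1.39], 45],
    [[-694, 565, -24], [0, 0, 1.403], 45]
  ]
}}

```text
time_s: 3.2
tcp_pos: [0.5117, -0.2714, 0.2548]
ee_rot: [0.998, -0.056, -0.0, 0.0]
wrist_force: [-0.0, 0.8, 0.2]
gripper_width: 0.0451
```

```bash
python3 - <<'E'
from h import *
ims={n:snapshot(n) for n in ['side','top']}
st(); print(rel([.5112,-.2685,.154],quat_down(-.108)))
a=ims['side'][140:350,260:460];b=ims['top'][140:260,340:480]
cv2.imwrite('pics/a1.png',cv2.resize(a[:,:,::-1],None,fx=2.8,fy=2.8,interpolation=cv2.INTER_CUBIC))
cv2.imwrite('pics/b1.png',cv2.resize(b[:,:,::-1],None,fx=4,fy=4,interpolation=cv2.INTER_CUBIC))
im=ims['side'][160:205,310:380];cv2.imwrite('pics/hook1.png',cv2.resize(im[:,:,::-1],None,fx=10,fy=10,interpolation=cv2.INTER_CUBIC))
E
```

```text
3.3 tcp [ 0.5111 -0.2693  0.2547] z [-8.e-04  7.e-04 -1.e+00] yaw -0.1092 F [-0.56  1.    0.36] T [ 0.007  0.015 -0.034] g 0.0455 j [-0.69   0.168  1.573  0.     1.401 -0.581]
(array([ 1.000e-01, -8.000e-01,  1.007e+02]), array([-0.0006,  0.0008, -0.0012]))
```

View pics/a1.png

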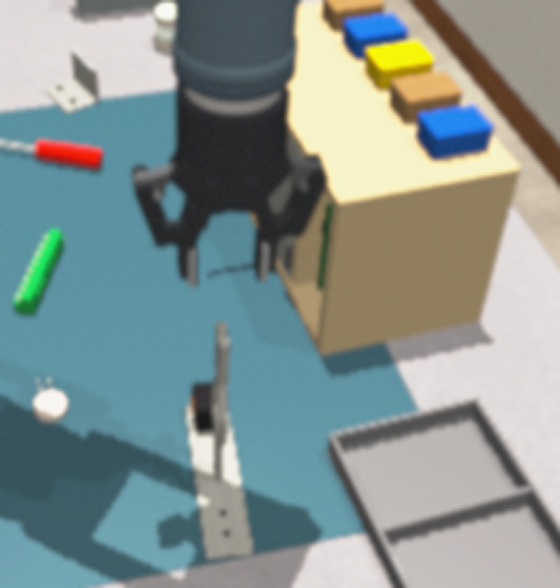

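View pics/b1.png

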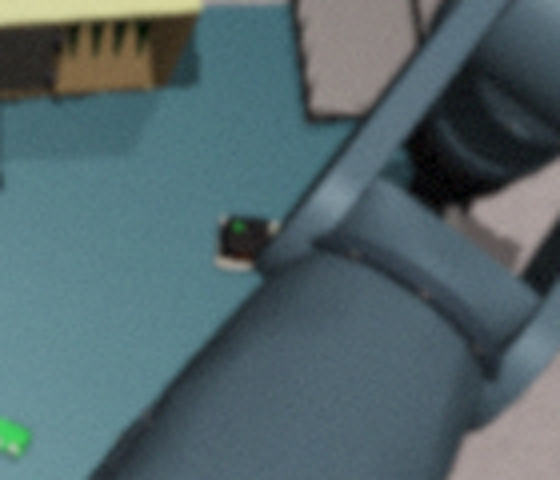

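View pics/hook1.png

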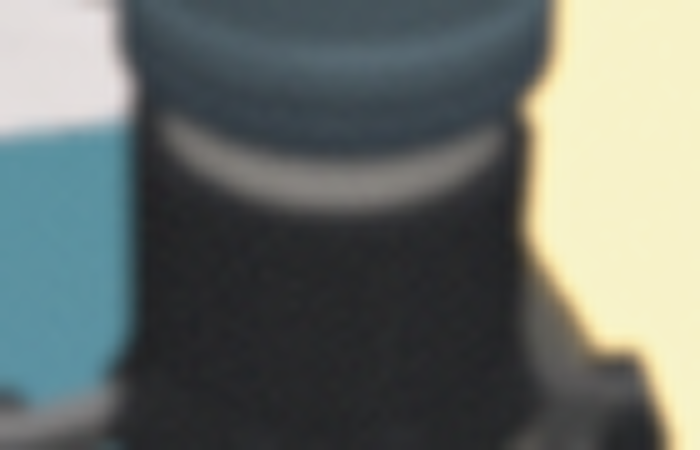

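{"name": "play_rows", "arguments": {
  "increments": [
    [[0, -1, 20], [0, 0, 0], 45],
    [[0, -1, 45], [0, 0, 0], 45],
    [[0, -1, 70], [0, 0, 0], 45],
    [[0, -1, 90], [0, 0, 0], 40],
    [[0, -1, 101], [0, 0, 0], 35],
    [[0, -1, 101], [0, 0, 0], 25],
    [[0, -1, 101], [0, 0, 0], 18]
  ],
  "force": 20
}}

```text
time_s: 4.0
tcp_pos: [0.5115, -0.2678, 0.1547]
ee_rot: [0.999, -0.054, 0.0, -0.0]
wrist_force: [-0.3, 0.5, -0.5]
gripper_width: 0.0183
```

```bash
python3 - <<'E'
from h import *
ims={n:snapshot(n) for n in ['side']}
st()
a=ims['side'][190:350,280:400]
cv2.imwrite('pics/a2.png',cv2.resize(a[:,:,::-1],None,fx=3.7,fy=3.7,interpolation=cv2.INTER_CUBIC))
E
```

```text
4.05 tcp [ 0.5118 -0.2683  0.1552] z [ 9.e-04 -7.e-04 -1.e+00] yaw -0.1084 F [-0.51  0.29  0.23] T [ 0.021 -0.002 -0.054] g 0.0177 j [-0.688  0.265  1.668  0.     1.207 -0.58 ]
```

View pics/a2.png

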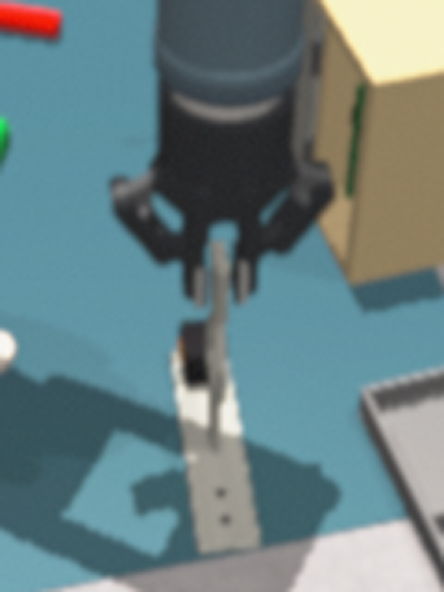

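{"name": "play_rows", "arguments": {
  "increments": [
    [[0, 0, 0], [0, 0, 0], 10],
    [[0, 0, 0], [0, 0, 0], 5],
    [[0, 0, 0], [0, 0, 0], 2],
    [[0, 0, 0], [0, 0, 0], 0]
  ],
  "force": 30
}}

```text
time_s: 4.45
tcp_pos: [0.5126, -0.2688, 0.1567]
ee_rot: [0.999, -0.054, 0.001, 0.001]
wrist_force: [-1.3, 1.3, 6.7]
gripper_width: 0.0079
```

{"name": "play_rows", "arguments": {
  "increments": [
    [[0, 0, 0], [0, 0, 0], 0],
    [[0, 0, 0], [0, 0, 0], 0]
  ],
  "force": 90
}}

```text
time_s: 4.65
tcp_pos: [0.5127, -0.2692, 0.1569]
ee_rot: [0.999, -0.054, 0.002, 0.001]
wrist_force: [-0.0, -1.9, -0.1]
gripper_width: 0.0068
```

{"name": "play_rows", "arguments": {
  "increments": [
    [[0, 0, -4], [0, 0, 0], 0],
    [[0, 0, -12], [0, 0, 0], 0],
    [[0, 0, -28], [0, 0, 0], 0],
    [[0, 0, -50], [0, 0, 0], 0],
    [[0, 0, -75], [0, 0, 0], 0],
    [[0, 0, -95], [0, 0, 0], 0],
    [[0, 0, -103], [0, 0, 0], 0],
    [[0, 0, -105], [0, 0, 0], 0],
    [[0, 0, -105], [0, 0, 0], 0],
    [[0, 0, -105], [0, 0, 0], 0]
  ],
  "force": 90
}}

```text
time_s: 5.65
tcp_pos: [0.5117, -0.2683, 0.2603]
ee_rot: [0.999, -0.054, 0.001, 0.0]
wrist_force: [0.3, -0.6, -4.6]
gripper_width: 0.0069
```

```bash
python3 - <<'E'
from h import *
F=[]
for i in range(5):
    ims={n:snapshot(n) for n in ['side','top'][:1 if i else 2]}; st()
    if i==0:
        a=ims['side'][110:310,280:400]
        cv2.imwrite('pics/a3.png',cv2.resize(a[:,:,::-1],None,fx=2.9,fy=2.9,interpolation=cv2.INTER_CUBIC))
for n in['side']:
  for o in('bracket_notch','bracket','sensor'):
    for r in place_of(n,o)[:2]: print(n,o,round(r['score'],2),c2w(n,r['position']).round(4))
E
```

```text
5.75 tcp [ 0.5118 -0.2684  0.2605] z [ 0.0013 -0.0012 -1.    ] yaw -0.1084 F [ 0.84  0.07 -4.33] T [-0.085  0.022  0.009] g 0.0067 j [-0.688  0.163  1.568 -0.     1.409 -0.58 ]
5.8 tcp [ 0.5119 -0.2685  0.2607] z [ 0.0016 -0.0014 -1.    ] yaw -0.1085 F [-0.37 -0.64 -4.37] T [-0.125 -0.032  0.018] g 0.0064 j [-0.688  0.163  1.568 -0.     1.409 -0.58 ]
5.85 tcp [ 0.512  -0.2686  0.261 ] z [ 0.0019 -0.0017 -1.    ] yaw -0.1084 F [ 0.32 -0.12 -4.82] T [-0.136  0.081  0.017] g 0.0067 j [-0.688  0.162  1.568 -0.     1.409 -0.58 ]
5.9 tcp [ 0.5121 -0.2687  0.2612] z [ 0.0023 -0.002  -1.    ] yaw -0.1084 F [-0.38  0.19 -5.27] T [-0.077  0.016 -0.028] g 0.0071 j [-0.688  0.162  1.567 -0.     1.409 -0.58 ]
5.95 tcp [ 0.5122 -0.2688  0.2614] z [ 0.0025 -0.0022 -1.    ] yaw -0.1084 F [-0.55  0.27 -5.01] T [-0.079 -0.012 -0.008] g 0.0072 j [-0.688  0.162  1.567 -0.     1.409 -0.58 ]
side bracket_notch 0.81 [ 0.5074 -0.2682  0.232 ]
side bracket 0.91 [ 0.5131 -0.2685  0.1017]
side sensor 0.67 [ 0.5103 -0.2677  0.1083]
side sensor 0.54 [ 0.5203 -0.2033  0.1066]
```

View pics/a3.png

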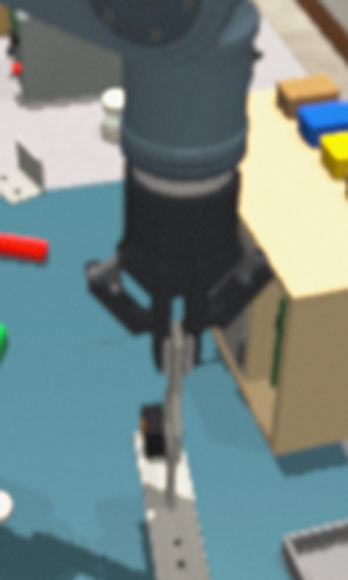

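```bash
cat > meas.py <<'E'
from h import *
def meas(N,n='top'):
    L=[];im=None
    for i in range(N):
        im=snapshot(n); s=env.get_state(); L.append(np.r_[s['wrist_force'],s['wrist_torque'],s['tcp_pos']])
    L=np.array(L); print('mean',L.mean(0).round(3)); print('sem',(L.std(0)/np.sqrt(N)).round(3)); st(); return L,im
E
python3 - <<'E'
from meas import *
L,im=meas(30,'side')
np.save('side_held.npy',im)
from fit import *
r=outline_of('side','bracket'); print([(a['score'],a['pixels'].sum()) for a in r])
np.save('mb.npy',r[0]['pixels'])
r=outline_of('side','sensor'); print([(a['score'],a['pixels'].sum()) for a in r])
E
```

```text
mean [ 6.100e-02 -9.700e-02 -4.217e+00 -1.070e-01  1.500e-02 -2.000e-03
  5.120e-01 -2.690e-01  2.620e-01]
sem [0.095 0.085 0.106 0.005 0.004 0.006 0.    0.    0.   ]
7.6 tcp [ 0.5123 -0.2688  0.2619] z [ 0.0032 -0.0027 -1.    ] yaw -0.1084 F [ 0.24  0.13 -3.98] T [-0.08   0.038  0.015] g 0.0069 j [-0.688  0.161  1.567 -0.     1.409 -0.58 ]
[(0.73, np.int64(1193))]
[(0.55, np.int64(185)), (0.54, np.int64(1214))]
```

```bash
python3 - <<'E'
from h import *
out=[]
for n,(a,b,c,d) in dict(side=(322,165,368,195),top=(315,140,347,180)).items():
    im=cv2.imread(f'pics/{n}0.png'); row=[]
    for z in(None,.182,.190,.198):
        f=12 if n=='side' else 10
        t=cv2.resize(im[b:d,a:c],None,fx=f,fy=f,interpolation=cv2.INTER_CUBIC)
        if z:
            Rz=R.from_euler('z',.054).as_matrix()
            P=[[.5865,.0146,z]+Rz@np.array(o) for o in([-.021,0,.012],[-.021,0,0],[.009,0,0],[.022,0,.012],[.045,0,.012])]
            q=((proj(n,P)-[a,b]+.5)*f).astype(int); cv2.polylines(t,[q.reshape(-1,1,2)],False,(0,0,255),1)
        row.append(t)
    if n=='side': cv2.imwrite('pics/hs.png',cv2.resize(np.vstack([np.hstack(row[:2]),np.hstack(row[2:])]),None,fx=.7,fy=.7))
    else: cv2.imwrite('pics/ht.png',cv2.resize(np.hstack(row),None,fx=.6,fy=.6))
E
```

```text
(no output)
```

View pics/hs.png

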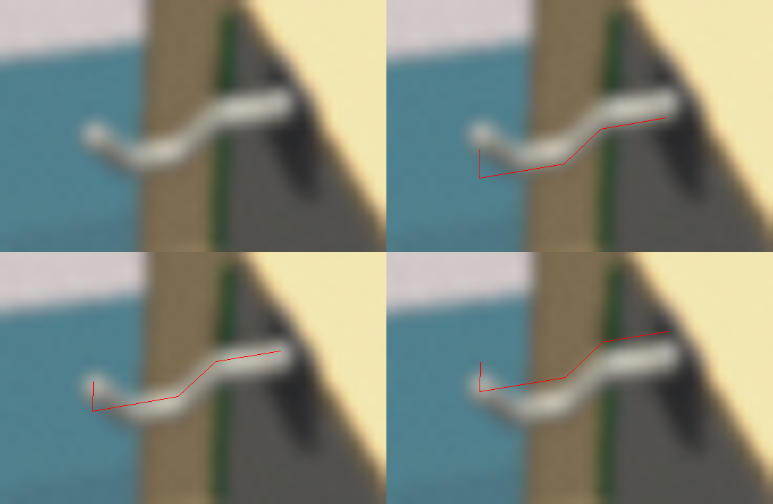

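View pics/ht.png

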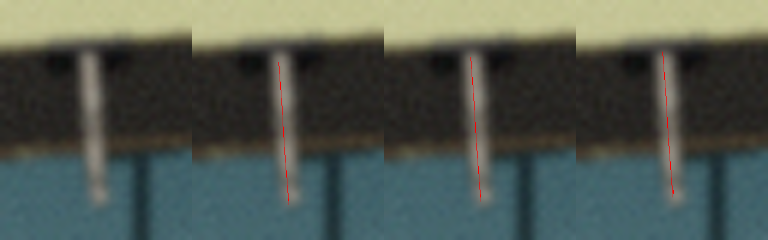

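```bash
python3 - <<'E'
from h import *
print(rel([.5166,.0097,.255],quat_down(.054)))
E
```

```text
(array([ -25.9, -277.4,    6.1]), array([ 0.0026, -0.0032, -0.1624]))
```

{"name": "play_rows", "arguments": {
  "increments": [
    [[-1, -10, 0], [0, 0, -0.006], 0],
    [[-3, -32, 0], [0, 0, -0.02], 0],
    [[-6, -62, 1], [0, 0, -0.04], 0],
    [[-9, -95, 2], [0, 0, -0.055], 0],
    [[-12, -130, 3], [0, 0, -0.075], 0],
    [[-15, -165, 4], [0.001, -0.001, -0.095], 0],
    [[-18, -200, 5], [0.001, -0.001, -0.115], 0],
    [[-22, -232, 6], [0.002, -0.002, -0.135], 0],
    [[-24, -257, 6], [0.002, -0.003, -0.15], 0],
    [[-25.5, -272, 6], [0.003, -0.003, -0.16], 0],
    [[-26, -277.5, 6], [0.003, -0.003, -0.1625], 0],
    [[-26, -277.5, 6], [0.003, -0.003, -0.1625], 0],
    [[-26, -277.5, 6], [0.003, -0.003, -0.1625], 0]
  ]
}}

```text
time_s: 9.0
tcp_pos: [0.5166, 0.009, 0.2552]
ee_rot: [1.0, 0.027, 0.0, 0.0]
wrist_force: [1.1, 0.0, -4.6]
gripper_width: 0.0068
```

```bash
python3 - <<'E'
from meas import *
L,im=meas(6,'side')
for o in('bracket_notch','bracket','hook_seat'):
    for r in place_of('side',o)[:2]: print('side',o,round(r['score'],2),c2w('side',r['position']).round(4))
t=snapshot('top')
for o in('bracket_notch','bracket','hook_seat'):
    for r in place_of('top',o)[:2]: print('top',o,round(r['score'],2),c2w('top',r['position']).round(4))
st()
a=im[100:260,270:400];b=t[130:240,270:400]
cv2.imwrite('pics/a4.png',cv2.resize(a[:,:,::-1],None,fx=3.7,fy=3.7,interpolation=cv2.INTER_CUBIC))
cv2.imwrite('pics/b4.png',cv2.resize(b[:,:,::-1],None,fx=4,fy=4,interpolation=cv2.INTER_CUBIC))
E
```

```text
mean [ 0.076  0.043 -4.162 -0.11  -0.022 -0.009  0.517  0.009  0.255]
sem [0.185 0.177 0.285 0.011 0.015 0.011 0.    0.    0.   ]
9.3 tcp [0.5166 0.0092 0.2551] z [ 2.e-04  3.e-04 -1.e+00] yaw 0.053 F [-0.65  0.57 -3.85] T [-0.114 -0.036 -0.007] g 0.007 j [-0.213  0.029  1.725  0.     1.388 -0.266]
side bracket_notch 0.62 [ 0.702  -0.3582  0.0019]
side bracket_notch 0.56 [0.5115 0.0113 0.2256]
side bracket 0.93 [0.5178 0.0109 0.0996]
side hook_seat 0.94 [0.5845 0.0131 0.1875]
top bracket_notch 0.7 [0.5132 0.0083 0.2248]
9.65 tcp [0.5165 0.0098 0.2551] z [ 2.e-04  3.e-04 -1.e+00] yaw 0.0541 F [ 0.54 -0.44 -4.76] T [-0.113  0.026 -0.01 ] g 0.0066 j [-0.211  0.028  1.725  0.     1.388 -0.266]
```

View pics/a4.png

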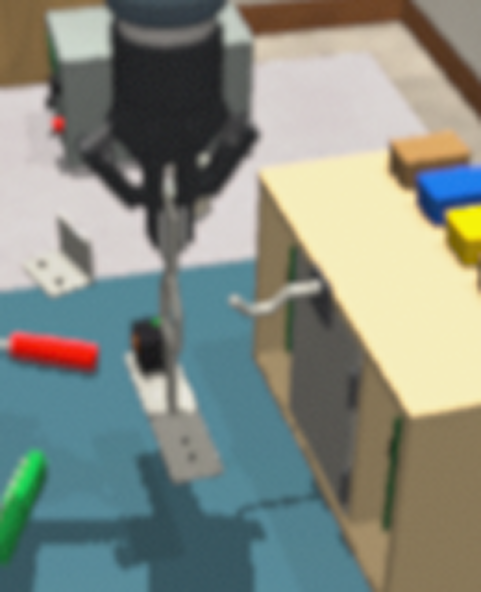

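View pics/b4.png

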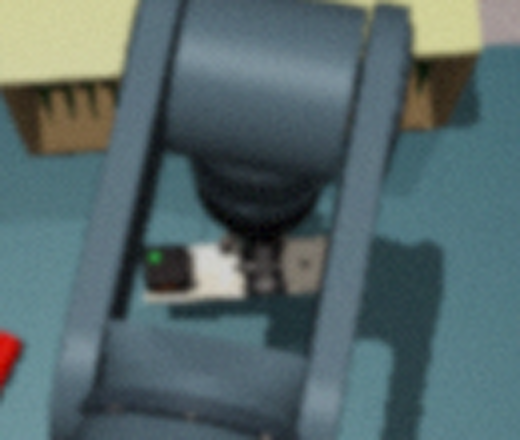

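{"name": "play_rows", "arguments": {
  "increments": [
    [[3, 0, 0], [0, 0, 0], 0],
    [[9, 0, 0], [0, 0, 0], 0],
    [[18, 0, 0], [0, 0, 0], 0],
    [[28, 0, 0], [0, 0, 0], 0],
    [[36, 0, 0], [0, 0, 0], 0],
    [[42, 0, 0], [0, 0, 0], 0],
    [[44, 0, 0], [0, 0, 0], 0],
    [[44, 0, 0], [0, 0, 0], 0]
  ]
}}

```text
time_s: 10.45
tcp_pos: [0.5606, 0.0122, 0.2549]
ee_rot: [1.0, 0.027, -0.0, -0.0]
wrist_force: [-0.1, 0.8, -3.7]
gripper_width: 0.0071
```

```bash
python3 - <<'E'
from meas import *
L,im=meas(3,'side')
a=im[110:240,290:390]
cv2.imwrite('pics/a5.png',cv2.resize(a[:,:,::-1],None,fx=4.6,fy=4.6,interpolation=cv2.INTER_CUBIC))
print(rel([.586,.0138,.255],quat_down(.054)))
E
```

```text
mean [-2.440e-01  6.600e-02 -4.369e+00 -9.700e-02 -7.000e-03  2.000e-03
  5.600e-01  1.200e-02  2.550e-01]
sem [0.204 0.292 0.127 0.011 0.015 0.025 0.    0.    0.   ]
10.6 tcp [0.5602 0.0122 0.2551] z [-1.e-04  4.e-04 -1.e+00] yaw 0.0541 F [-0.43 -0.49 -4.43] T [-0.116  0.024 -0.   ] g 0.007 j [-0.19   0.129  1.618  0.     1.396 -0.244]
(array([25.8, -0.2,  0.1]), array([-0.0004,  0.0001,  0.0001]))
```

View pics/a5.png

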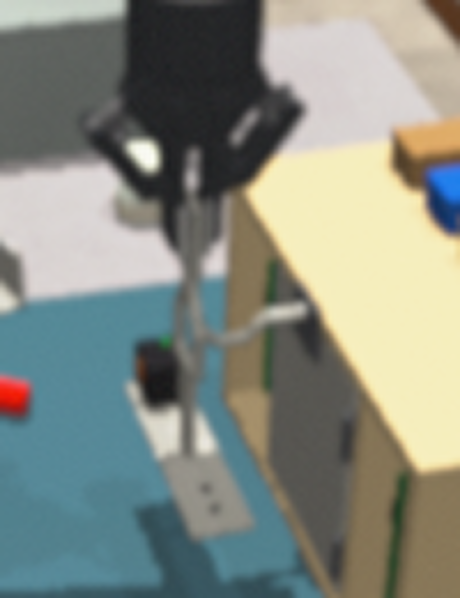

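{"name": "play_rows", "arguments": {
  "increments": [
    [[3, 0, 0], [0, 0, 0], 0],
    [[8, 0, 0], [0, 0, 0], 0],
    [[14, 0, 0], [0, 0, 0], 0],
    [[20, 0, 0], [0, 0, 0], 0],
    [[24, 0, 0], [0, 0, 0], 0],
    [[26, 0, 0], [0, 0, 0], 0],
    [[26, 0, 0], [0, 0, 0], 0],
    [[26, 0, 0], [0, 0, 0], 0]
  ]
}}

```text
time_s: 11.4
tcp_pos: [0.586, 0.0137, 0.2549]
ee_rot: [1.0, 0.027, -0.0, -0.0]
wrist_force: [0.6, 0.8, -3.7]
gripper_width: 0.0066
```

```bash
python3 - <<'E'
from meas import *
L,im=meas(12,'side')
a=im[110:240,290:390]
cv2.imwrite('pics/a6.png',cv2.resize(a[:,:,::-1],None,fx=4.6,fy=4.6,interpolation=cv2.INTER_CUBIC))
E
```

```text
mean [ 2.63e-01 -2.50e-02 -4.13e+00 -9.80e-02  1.00e-03 -1.40e-02  5.86e-01
  1.40e-02  2.55e-01]
sem [0.087 0.154 0.095 0.011 0.007 0.009 0.    0.    0.   ]
12.0 tcp [0.5861 0.0136 0.2551] z [-1.e-04  3.e-04 -1.e+00] yaw 0.0541 F [ 0.03  0.4  -4.28] T [-0.083 -0.02   0.046] g 0.007 j [-0.179  0.187  1.551  0.     1.404 -0.233]
```

View pics/a6.png

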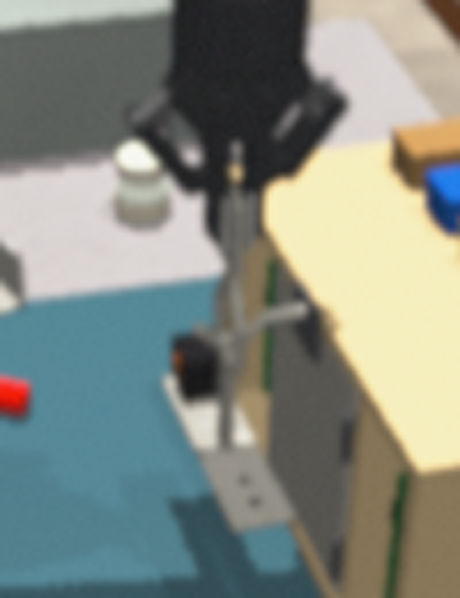

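{"name": "play_rows", "arguments": {
  "increments": [
    [[0, 0, 4], [0, 0, 0], 0],
    [[0, 0, 10], [0, 0, 0], 0],
    [[0, 0, 16], [0, 0, 0], 0],
    [[0, 0, 22], [0, 0, 0], 0],
    [[0, 0, 26], [0, 0, 0], 0],
    [[0, 0, 27], [0, 0, 0], 0],
    [[0, 0, 27], [0, 0, 0], 0],
    [[0, 0, 27], [0, 0, 0], 0]
  ]
}}

```text
time_s: 12.8
tcp_pos: [0.5864, 0.0136, 0.2284]
ee_rot: [1.0, 0.027, 0.0, -0.0]
wrist_force: [-0.9, 0.4, -4.4]
gripper_width: 0.0068
```

```bash
python3 - <<'E'
from meas import *
L,im=meas(4,'side')
E
```

```text
mean [ 0.162 -0.34  -4.218 -0.119 -0.01   0.01   0.586  0.014  0.228]
sem [0.244 0.231 0.239 0.012 0.015 0.015 0.    0.    0.   ]
13.0 tcp [0.5863 0.0136 0.2284] z [ 5.e-04  2.e-04 -1.e+00] yaw 0.0542 F [ 0.71  0.06 -3.74] T [-0.117  0.007 -0.025] g 0.0068 j [-0.179  0.208  1.581  0.     1.352 -0.233]
```

Still free; lower in small steps.

{"name": "play_rows", "arguments": {
  "increments": [
    [[0, 0, 1], [0, 0, 0], 0],
    [[0, 0, 2], [0, 0, 0], 0],
    [[0, 0, 3], [0, 0, 0], 0],
    [[0, 0, 4], [0, 0, 0], 0],
    [[0, 0, 4], [0, 0, 0], 0]
  ]
}}

```text
time_s: 13.5
tcp_pos: [0.5862, 0.0136, 0.2241]
ee_rot: [1.0, 0.027, -0.0, -0.0]
wrist_force: [0.2, -0.3, -3.4]
gripper_width: 0.0069
```

```bash
python3 - <<'E'
from meas import *
L,im=meas(3,'side')
E
```

```text
mean [-0.089 -0.199 -4.34  -0.122 -0.014  0.03   0.586  0.014  0.224]
sem [0.141 0.073 0.068 0.015 0.014 0.011 0.    0.    0.   ]
13.65 tcp [0.5863 0.0136 0.2244] z [ 5.e-04  2.e-04 -1.e+00] yaw 0.0542 F [-0.19 -0.21 -4.35] T [-0.151  0.003  0.004] g 0.0068 j [-0.179  0.212  1.585  0.     1.345 -0.233]
```

{"name": "play_rows", "arguments": {
  "increments": [
    [[0, 0, 1], [0, 0, 0], 0],
    [[0, 0, 2], [0, 0, 0], 0],
    [[0, 0, 2], [0, 0, 0], 0]
  ]
}}

```text
time_s: 13.95
tcp_pos: [0.5862, 0.0136, 0.2222]
ee_rot: [1.0, 0.027, 0.0, -0.0]
wrist_force: [0.0, -0.6, -3.5]
gripper_width: 0.0069
```

```bash
python3 - <<'E'
from meas import *
L,im=meas(3,'side')
E
```

```text
mean [ 0.033 -0.122 -4.179 -0.092 -0.021  0.005  0.586  0.014  0.222]
sem [0.178 0.113 0.37  0.015 0.016 0.02  0.    0.    0.   ]
14.1 tcp [0.5863 0.0136 0.2224] z [ 5.e-04  3.e-04 -1.e+00] yaw 0.0541 F [-0.4  -0.39 -3.31] T [-0.109  0.007 -0.001] g 0.007 j [-0.179  0.213  1.587  0.     1.341 -0.233]
```

{"name": "play_rows", "arguments": {
  "increments": [
    [[0, 0, 1], [0, 0, 0], 0],
    [[0, 0, 1.5], [0, 0, 0], 0],
    [[0, 0, 1.5], [0, 0, 0], 0]
  ]
}}

```text
time_s: 14.4
tcp_pos: [0.5862, 0.0136, 0.2208]
ee_rot: [1.0, 0.027, 0.0, -0.0]
wrist_force: [-0.4, -0.6, -3.8]
gripper_width: 0.0071
```

```bash
python3 - <<'E'
from meas import *
L,im=meas(3,'side')
E
```

```text
mean [ 8.260e-01  2.970e-01 -3.189e+00 -1.140e-01  4.000e-03 -3.000e-03
  5.860e-01  1.400e-02  2.210e-01]
sem [0.263 0.125 0.213 0.024 0.009 0.019 0.    0.    0.   ]
14.55 tcp [0.5863 0.0136 0.2209] z [ 5.e-04  2.e-04 -1.e+00] yaw 0.0541 F [ 0.55 -0.01 -3.69] T [-0.165  0.002 -0.004] g 0.007 j [-0.179  0.215  1.588  0.     1.338 -0.233]
```

{"name": "play_rows", "arguments": {
  "increments": [
    [[0, 0, 0.5], [0, 0, 0], 0],
    [[0, 0, 1], [0, 0, 0], 0],
    [[0, 0, 1], [0, 0, 0], 0]
  ]
}}

```text
time_s: 14.85
tcp_pos: [0.5863, 0.0136, 0.2198]
ee_rot: [1.0, 0.027, 0.0, -0.0]
wrist_force: [0.8, 0.2, -4.8]
gripper_width: 0.0066
```

```bash
python3 - <<'E'
from meas import *
L,im=meas(5,'side')
E
```

```text
mean [ 0.238  0.18  -4.1   -0.104 -0.011 -0.011  0.586  0.014  0.22 ]
sem [0.167 0.221 0.139 0.014 0.008 0.011 0.    0.    0.   ]
15.1 tcp [0.5864 0.0136 0.22  ] z [ 5.e-04  3.e-04 -1.e+00] yaw 0.0541 F [ 0.12 -0.41 -4.45] T [-0.135 -0.016 -0.053] g 0.0067 j [-0.179  0.216  1.589  0.     1.336 -0.233]
```

Not yet.

{"name": "play_rows", "arguments": {
  "increments": [
    [[0, 0, 1], [0, 0, 0], 0],
    [[0, 0, 1.5], [0, 0, 0], 0],
    [[0, 0, 1.5], [0, 0, 0], 0]
  ]
}}

```text
time_s: 15.4
tcp_pos: [0.5863, 0.0136, 0.2183]
ee_rot: [1.0, 0.027, 0.0, -0.0]
wrist_force: [-0.5, 0.3, -4.4]
gripper_width: 0.0068
```

```bash
python3 - <<'E'
from meas import *
L,im=meas(4,'side')
E
```

```text
mean [ 0.013  0.04  -4.155 -0.096 -0.01  -0.016  0.586  0.014  0.218]
sem [0.07  0.197 0.284 0.023 0.011 0.009 0.    0.    0.   ]
15.6 tcp [0.5864 0.0136 0.2185] z [ 5.e-04  2.e-04 -1.e+00] yaw 0.0541 F [-0.02 -0.47 -3.55] T [-0.025 -0.018 -0.006] g 0.0068 j [-0.179  0.217  1.591  0.     1.333 -0.233]
```

{"name": "play_rows", "arguments": {
  "increments": [
    [[0, 0, 1], [0, 0, 0], 0],
    [[0, 0, 1.5], [0, 0, 0], 0],
    [[0, 0, 1.5], [0, 0, 0], 0]
  ]
}}

```text
time_s: 15.9
tcp_pos: [0.5863, 0.0136, 0.2168]
ee_rot: [1.0, 0.027, 0.0, -0.0]
wrist_force: [0.7, 0.5, -3.6]
gripper_width: 0.0069
```

```bash
python3 - <<'E'
from meas import *
L,im=meas(4,'side')
a=im[110:240,290:390]
cv2.imwrite('pics/a7.png',cv2.resize(a[:,:,::-1],None,fx=4.6,fy=4.6,interpolation=cv2.INTER_CUBIC))
E
```

```text
mean [ 0.049 -0.219 -4.422 -0.081 -0.016  0.007  0.586  0.014  0.217]
sem [0.117 0.204 0.141 0.007 0.014 0.013 0.    0.    0.   ]
16.1 tcp [0.5864 0.0136 0.217 ] z [ 7.e-04  2.e-04 -1.e+00] yaw 0.0541 F [ 0.3   0.44 -4.24] T [-0.093 -0.019  0.024] g 0.0066 j [-0.179  0.218  1.592  0.     1.33  -0.233]
```

View pics/a7.png

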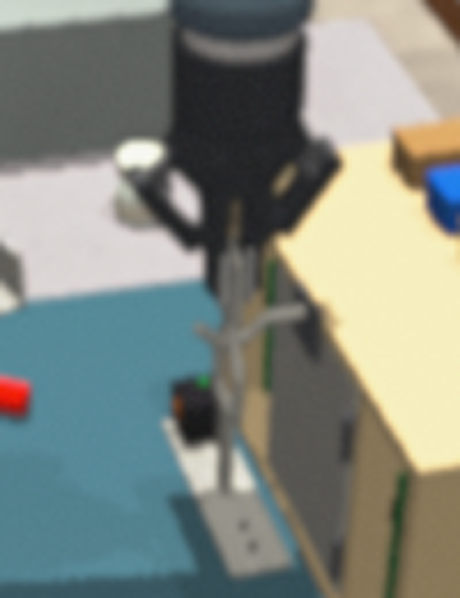

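{"name": "play_rows", "arguments": {
  "increments": [
    [[0, 0, 1], [0, 0, 0], 0],
    [[0, 0, 1.5], [0, 0, 0], 0],
    [[0, 0, 1.5], [0, 0, 0], 0]
  ]
}}

```text
time_s: 16.4
tcp_pos: [0.5864, 0.0138, 0.2155]
ee_rot: [1.0, 0.027, 0.0, -0.0]
wrist_force: [0.1, 0.6, -3.5]
gripper_width: 0.0069
```

```bash
python3 - <<'E'
from meas import *
L,im=meas(4,'side')
E
```

```text
mean [-0.3    0.707 -3.359  0.121 -0.013 -0.004  0.586  0.014  0.216]
sem [0.166 0.25  0.261 0.01  0.004 0.013 0.    0.    0.   ]
16.6 tcp [0.5864 0.0137 0.2155] z [ 7.e-04  4.e-04 -1.e+00] yaw 0.0542 F [-0.67  0.98 -4.13] T [ 0.118 -0.004  0.016] g 0.0067 j [-1.790e-01  2.200e-01  1.594e+00  1.000e-03  1.328e+00 -2.330e-01]
```

{"name": "play_rows", "arguments": {
  "increments": [
    [[0, -0.7, 0], [0, 0, 0], 0],
    [[0, -1.5, 0], [0, 0, 0], 0],
    [[0, -1.5, 0], [0, 0, 0], 0]
  ]
}}

```text
time_s: 16.9
tcp_pos: [0.5863, 0.015, 0.2155]
ee_rot: [1.0, 0.027, 0.0, 0.0]
wrist_force: [-0.9, -0.4, -3.8]
gripper_width: 0.0066
```

```bash
python3 - <<'E'
from meas import *
L,im=meas(4,'side')
E
```

```text
mean [-0.111 -0.391 -4.032 -0.249  0.036 -0.016  0.586  0.015  0.216]
sem [0.358 0.137 0.324 0.008 0.013 0.005 0.    0.    0.   ]
17.1 tcp [0.5863 0.0151 0.2155] z [ 6.e-04  2.e-04 -1.e+00] yaw 0.0541 F [-0.16 -0.6  -4.46] T [-0.229  0.061 -0.004] g 0.007 j [-0.177  0.22   1.594  0.     1.328 -0.231]
```

{"name": "play_rows", "arguments": {
  "increments": [
    [[0, 0.3, 0], [0, 0, 0], 0],
    [[0, 0.5, 0.5], [0, 0, 0], 0],
    [[0, 0.5, 1], [0, 0, 0], 0],
    [[0, 0.5, 1.3], [0, 0, 0], 0],
    [[0, 0.5, 1.3], [0, 0, 0], 0]
  ]
}}

```text
time_s: 17.6
tcp_pos: [0.5864, 0.0146, 0.2143]
ee_rot: [1.0, 0.027, 0.0, -0.0]
wrist_force: [0.1, 0.2, -3.0]
gripper_width: 0.0073
```

```bash
python3 - <<'E'
from meas import *
L,im=meas(6,'side')
E
```

```text
mean [-2.040e-01  5.200e-02 -3.037e+00 -1.520e-01  1.000e-03  6.000e-03
  5.860e-01  1.500e-02  2.140e-01]
sem [0.201 0.106 0.104 0.015 0.008 0.018 0.    0.    0.   ]
17.9 tcp [0.5864 0.0146 0.2143] z [ 8.e-04  2.e-04 -1.e+00] yaw 0.0541 F [ 0.66  0.41 -2.89] T [-0.079 -0.007  0.065] g 0.0068 j [-0.178  0.221  1.595  0.     1.325 -0.232]
```

{"name": "play_rows", "arguments": {
  "increments": [
    [[0, 0, 0.4], [0, 0, 0], 0],
    [[0, 0, 0.8], [0, 0, 0], 0],
    [[0, 0, 1.2], [0, 0, 0], 0],
    [[0, 0, 1.2], [0, 0, 0], 0]
  ]
}}

```text
time_s: 18.3
tcp_pos: [0.5865, 0.0146, 0.2132]
ee_rot: [1.0, 0.027, 0.001, -0.0]
wrist_force: [-0.8, 0.5, -1.6]
gripper_width: 0.0067
```

```bash
python3 - <<'E'
from meas import *
L,im=meas(8,'side')
E
```

```text
mean [-0.258 -0.179 -1.261 -0.135  0.026  0.009  0.586  0.015  0.213]
sem [0.155 0.181 0.231 0.011 0.009 0.009 0.    0.    0.   ]
18.7 tcp [0.5865 0.0145 0.2132] z [ 9.e-04  1.e-04 -1.e+00] yaw 0.0541 F [-0.6  -0.17 -1.12] T [-0.128  0.004 -0.018] g 0.0066 j [-0.178  0.222  1.596  0.     1.323 -0.232]
```

{"name": "play_rows", "arguments": {
  "increments": [
    [[0, 0, -1.5], [0, 0, 0], 0],
    [[0, 0, -3.5], [0, 0, 0], 0],
    [[0, 0, -5], [0, 0, 0], 0],
    [[0, -1.2, -5], [-0.037, 0, 0], 0],
    [[0, -2.3, -4.9], [-0.074, 0, 0], 0],
    [[0, -3.4, -4.8], [-0.111, 0, 0], 0],
    [[0, -4.6, -4.7], [-0.149, 0, 0], 0],
    [[0, -5.7, -4.5], [-0.186, 0, 0], 0],
    [[0, -6.9, -4.2], [-0.223, 0, 0], 0],
    [[0, -8, -4], [-0.26, 0, 0], 0],
    [[0, -9.1, -3.6], [-0.297, 0, 0], 0],
    [[0, -9.1, -3.6], [-0.297, 0, 0], 0],
    [[0, -9.1, -3.6], [-0.297, 0, 0], 0]
  ]
}}

```text
time_s: 20.0
tcp_pos: [0.5858, 0.0241, 0.2165]
ee_rot: [0.989, 0.027, 0.004, 0.147]
wrist_force: [-0.1, 0.8, -4.0]
gripper_width: 0.0069
```

```bash
python3 - <<'E'
from meas import *
L,im=meas(20,'side')
t=snapshot('top')
a=im[110:240,290:390]
cv2.imwrite('pics/a8.png',cv2.resize(a[:,:,::-1],None,fx=4.6,fy=4.6,interpolation=cv2.INTER_CUBIC))
b=t[110:240,270:400]
cv2.imwrite('pics/b8.png',cv2.resize(b[:,:,::-1],None,fx=4.,fy=4,interpolation=cv2.INTER_CUBIC))
E
```

```text
mean [-1.200e-02 -8.000e-02 -4.291e+00  3.860e-01  3.000e-02  1.000e-03
  5.860e-01  2.400e-02  2.170e-01]
sem [0.091 0.115 0.083 0.008 0.006 0.006 0.    0.    0.   ]
21.0 tcp [0.586  0.0236 0.2168] z [ 0.0168 -0.2921 -0.9562] yaw 0.0541 F [-0.12  0.01 -4.29] T [0.4   0.018 0.018] g 0.0069 j [-0.002  0.244  1.59  -0.308  1.301  0.026]
```

View pics/a8.png

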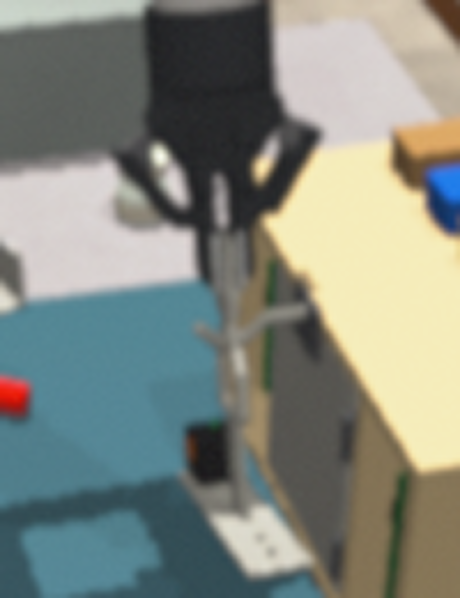

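View pics/b8.png

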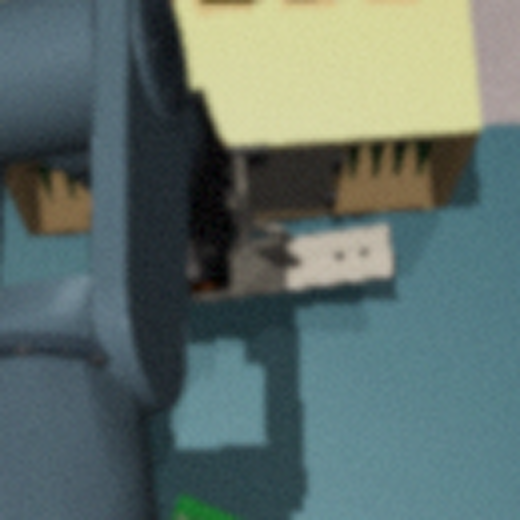

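{"name": "play_rows", "arguments": {
  "increments": [
    [[0, -0.3, 1], [0, 0, 0], 0],
    [[0, -0.6, 1.9], [0, 0, 0], 0],
    [[0, -0.9, 2.9], [0, 0, 0], 0],
    [[0, -1.0, 3.3], [0, 0, 0], 0],
    [[0, -1.0, 3.3], [0, 0, 0], 0]
  ]
}}

```text
time_s: 21.55
tcp_pos: [0.586, 0.0235, 0.2134]
ee_rot: [0.989, 0.027, 0.005, 0.148]
wrist_force: [-1.1, -0.9, -3.5]
gripper_width: 0.0063
```

```bash
python3 - <<'E'
from meas import *
L,im=meas(8,'side')
E
```

```text
mean [-0.241 -0.759 -3.109  0.208  0.033 -0.014  0.586  0.024  0.213]
sem [0.18  0.135 0.212 0.011 0.006 0.01  0.    0.    0.   ]
21.95 tcp [0.586  0.0236 0.2134] z [ 0.0169 -0.2922 -0.9562] yaw 0.0542 F [ 0.17 -0.15 -1.82] T [0.189 0.046 0.042] g 0.0068 j [-0.002  0.248  1.593 -0.309  1.295  0.028]
```

{"name": "play_rows", "arguments": {
  "increments": [
    [[0, 0.1, 0.5], [0, 0, 0], 0],
    [[0, 0, 1], [0, 0, 0], 0],
    [[0, -0.1, 1.4], [0, 0, 0], 0],
    [[0, -0.1, 1.4], [0, 0, 0], 0]
  ]
}}

```text
time_s: 22.35
tcp_pos: [0.5862, 0.0233, 0.2122]
ee_rot: [0.989, 0.027, 0.005, 0.148]
wrist_force: [0.4, 0.6, -0.9]
gripper_width: 0.007
```

```bash
python3 - <<'E'
from meas import *
L,im=meas(14,'side')
E
```

```text
mean [ 0.171  0.278 -1.435  0.286 -0.009  0.013  0.586  0.023  0.212]
sem [0.099 0.098 0.136 0.009 0.01  0.008 0.    0.    0.   ]
23.05 tcp [0.5861 0.0233 0.2121] z [ 0.0171 -0.2922 -0.9562] yaw 0.0542 F [ 0.03 -0.22 -1.92] T [ 0.283 -0.048  0.01 ] g 0.0069 j [-0.002  0.249  1.595 -0.309  1.292  0.028]
```

{"name": "play_rows", "arguments": {
  "increments": [
    [[0, -0.15, 0.25], [0, 0, 0], 0],
    [[0, -0.32, 0.53], [0, 0, 0], 0],
    [[0, -0.32, 0.53], [0, 0, 0], 0],
    [[0, -0.32, 0.53], [0, 0, 0], 0]
  ]
}}

```text
time_s: 23.45
tcp_pos: [0.5862, 0.0234, 0.2116]
ee_rot: [0.989, 0.027, 0.005, 0.148]
wrist_force: [1.1, 0.2, -0.4]
gripper_width: 0.0066
```

```bash
python3 - <<'E'
from meas import *
L,im=meas(24,'side')
E
```

```text
mean [-0.052 -0.286 -0.5    0.138 -0.007 -0.005  0.586  0.023  0.212]
sem [0.1   0.122 0.078 0.006 0.007 0.005 0.    0.    0.   ]
24.65 tcp [0.5861 0.0234 0.2115] z [ 0.0172 -0.2922 -0.9562] yaw 0.0542 F [ 0.54 -0.58 -0.53] T [ 0.143 -0.046 -0.017] g 0.0069 j [-0.002  0.25   1.595 -0.309  1.291  0.029]
```

{"name": "play_rows", "arguments": {
  "increments": [
    [[0, 0, 0.1], [0, 0, 0], 0],
    [[0, 0, 0.2], [0, 0, 0], 0],
    [[0, 0, 0.2], [0, 0, 0], 0],
    [[0, 0, 0.2], [0, 0, 0], 0]
  ],
  "force": 50
}}

```text
time_s: 25.05
tcp_pos: [0.5861, 0.0234, 0.2113]
ee_rot: [0.989, 0.027, 0.005, 0.148]
wrist_force: [0.0, -0.5, -1.1]
gripper_width: 0.0069
```

```bash
python3 - <<'E'
from meas import *
L,im=meas(16,'side')
a=im[110:240,290:390]
cv2.imwrite('pics/a9.png',cv2.resize(a[:,:,::-1],None,fx=4.6,fy=4.6,interpolation=cv2.INTER_CUBIC))
from fit import *
r=outline_of('side','bracket'); print([(a['score'],a['pixels'].sum()) for a in r])
m=r[0]['pixels'].astype(np.float32)
# fit slant: notch pos & theta
s=env.get_state()
def rend(p):
    y,th,z=p; Rm=(R.from_euler('z',.054)*R.from_euler('x',-th)).as_matrix(); M=np.zeros((1600,2560),np.uint8)
    for q in BR[:4]+BR[4:]:
        w=(q-[0,0,.126])@Rm.T+[.586,y,z]; cv2.fillConvexPoly(M,cv2.convexHull(np.round((proj('side',w)+.5)*4).astype(np.int32)),1)
    return cv2.resize(M.astype(np.float32),(640,400),interpolation=cv2.INTER_AREA)
for th in np.radians([13,15,16,17,18,19,21]):
    best=max((np.minimum(k:=rend((.0145+dy,th,.183+dz)),m)[172:].sum()/np.maximum(k,m)[172:].sum(),dy,dz) for dy in(-.004,-.002,0,.002,.004) for dz in(-.004,-.002,0,.002,.004)); print(np.degrees(th).round(1),np.round(best,4))
E
```

```text
mean [ 0.054 -0.16  -0.213  0.136 -0.004 -0.005  0.586  0.023  0.211]
sem [0.078 0.145 0.091 0.007 0.008 0.009 0.    0.    0.   ]
25.85 tcp [0.5861 0.0234 0.2113] z [ 0.0172 -0.2921 -0.9562] yaw 0.0541 F [-0.33 -0.24 -0.37] T [ 0.159  0.01  -0.082] g 0.0071 j [-0.002  0.25   1.595 -0.309  1.291  0.029]
[(0.61, np.int64(676)), (0.31, np.int64(182))]
13.0 [0.8513 0.     0.004 ]
15.0 [0.8783 0.     0.002 ]
16.0 [0.8926 0.     0.002 ]
17.0 [0.8971 0.002  0.002 ]
18.0 [0.9013 0.002  0.002 ]
19.0 [0.8956 0.004  0.    ]
21.0 [0.8699 0.004  0.    ]
```

View pics/a9.png

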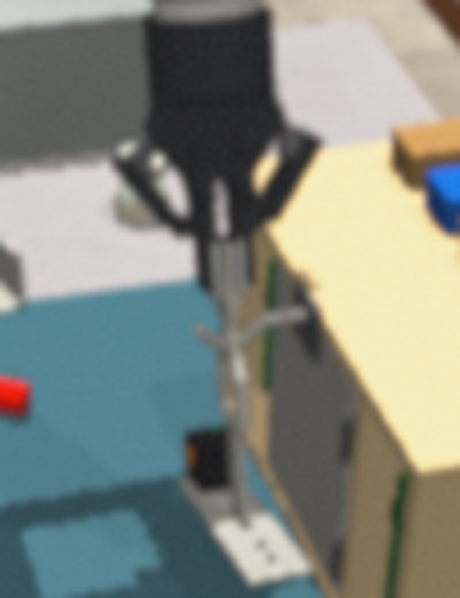

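{"name": "play_rows", "arguments": {
  "increments": [
    [[0, 0, 0], [0, 0, 0], 0],
    [[0, 0, 0], [0, 0, 0], 0],
    [[0, 0, 0], [0, 0, 0], 2],
    [[0, 0, 0], [0, 0, 0], 3],
    [[0, 0, 0], [0, 0, 0], 4],
    [[0, 0, 0], [0, 0, 0], 4.5],
    [[0, 0, 0], [0, 0, 0], 5],
    [[0, 0, 0], [0, 0, 0], 5.3],
    [[0, 0, 0], [0, 0, 0], 5.6],
    [[0, 0, 0], [0, 0, 0], 5.8],
    [[0, 0, 0], [0, 0, 0], 6]
  ],
  "force": 20
}}

```text
time_s: 27.0
tcp_pos: [0.5861, 0.0234, 0.2113]
ee_rot: [0.989, 0.027, 0.005, 0.148]
wrist_force: [-0.1, 0.9, -1.0]
gripper_width: 0.0069
```

```bash
python3 - <<'E'
from meas import *
L,im=meas(8,'side')
E
```

```text
mean [ 0.016 -0.029 -0.237  0.155  0.014  0.007  0.586  0.023  0.211]
sem [0.108 0.096 0.188 0.011 0.016 0.015 0.    0.    0.   ]
27.4 tcp [0.5861 0.0234 0.2113] z [ 0.0171 -0.2922 -0.9562] yaw 0.0542 F [-0.27  0.2  -0.73] T [ 0.115  0.032 -0.043] g 0.0069 j [-0.002  0.25   1.595 -0.309  1.291  0.029]
```

Steady. Now ramp the opening in 0.1 mm steps through the release.

{"name": "play_rows", "arguments": {
  "increments": [
    [[0, 0, 0], [0, 0, 0], 6.1],
    [[0, 0, 0], [0, 0, 0], 6.2],
    [[0, 0, 0], [0, 0, 0], 6.3],
    [[0, 0, 0], [0, 0, 0], 6.4],
    [[0, 0, 0], [0, 0, 0], 6.5],
    [[0, 0, 0], [0, 0, 0], 6.6],
    [[0, 0, 0], [0, 0, 0], 6.7],
    [[0, 0, 0], [0, 0, 0], 6.8],
    [[0, 0, 0], [0, 0, 0], 6.9],
    [[0, 0, 0], [0, 0, 0], 7.0],
    [[0, 0, 0], [0, 0, 0], 7.1],
    [[0, 0, 0], [0, 0, 0], 7.2],
    [[0, 0, 0], [0, 0, 0], 7.3],
    [[0, 0, 0], [0, 0, 0], 7.4],
    [[0, 0, 0], [0, 0, 0], 7.5]
  ]
}}

```text
time_s: 28.9
tcp_pos: [0.5861, 0.0233, 0.2113]
ee_rot: [0.989, 0.027, 0.005, 0.148]
wrist_force: [0.5, -0.3, -0.6]
gripper_width: 0.008
```

```bash
python3 - <<'E'
from meas import *
L,im=meas(8,'side')
E
```

```text
mean [-0.052 -0.256 -0.217  0.132 -0.006 -0.003  0.586  0.023  0.211]
sem [0.121 0.174 0.087 0.012 0.011 0.016 0.    0.    0.   ]
29.3 tcp [0.5861 0.0234 0.2113] z [ 0.0171 -0.2922 -0.9562] yaw 0.0542 F [ 0.42 -1.05  0.04] T [ 0.13   0.006 -0.061] g 0.0076 j [-0.002  0.25   1.595 -0.309  1.291  0.029]
```

{"name": "play_rows", "arguments": {
  "increments": [
    [[0, 0, 0], [0, 0, 0], 7.6],
    [[0, 0, 0], [0, 0, 0], 7.7],
    [[0, 0, 0], [0, 0, 0], 7.8],
    [[0, 0, 0], [0, 0, 0], 7.9],
    [[0, 0, 0], [0, 0, 0], 8.0],
    [[0, 0, 0], [0, 0, 0], 8.1],
    [[0, 0, 0], [0, 0, 0], 8.2],
    [[0, 0, 0], [0, 0, 0], 8.3],
    [[0, 0, 0], [0, 0, 0], 8.4],
    [[0, 0, 0], [0, 0, 0], 8.5],
    [[0, 0, 0], [0, 0, 0], 8.6],
    [[0, 0, 0], [0, 0, 0], 8.7],
    [[0, 0, 0], [0, 0, 0], 8.8],
    [[0, 0, 0], [0, 0, 0], 8.9],
    [[0, 0, 0], [0, 0, 0], 9.0],
    [[0, 0, 0], [0, 0, 0], 9.2],
    [[0, 0, 0], [0, 0, 0], 9.4]
  ]
}}

```text
time_s: 31.0
tcp_pos: [0.5861, 0.0234, 0.2113]
ee_rot: [0.989, 0.027, 0.005, 0.148]
wrist_force: [0.1, -0.0, -0.4]
gripper_width: 0.0093
```

```bash
python3 - <<'E'
from meas import *
L,im=meas(8,'side')
a=im[110:240,290:390]
cv2.imwrite('pics/a10.png',cv2.resize(a[:,:,::-1],None,fx=4.6,fy=4.6,interpolation=cv2.INTER_CUBIC))
E
```

```text
mean [-0.083  0.009 -0.13   0.141 -0.006  0.007  0.586  0.023  0.211]
sem [0.109 0.2   0.162 0.007 0.008 0.005 0.    0.    0.   ]
31.4 tcp [0.5861 0.0234 0.2113] z [ 0.0171 -0.2921 -0.9562] yaw 0.0542 F [-0.7  -0.92 -0.32] T [ 0.154 -0.017  0.008] g 0.0092 j [-0.002  0.25   1.595 -0.309  1.291  0.029]
```

View pics/a10.png

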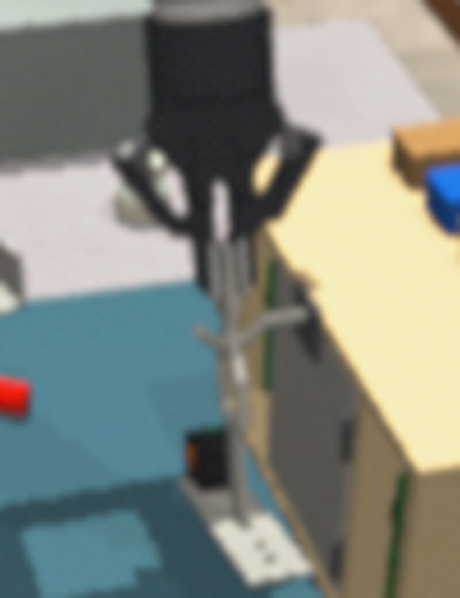

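{"name": "play_rows", "arguments": {
  "increments": [
    [[0, 0, 0], [0, 0, 0], 9.8],
    [[0, 0, 0], [0, 0, 0], 10.3],
    [[0, 0, 0], [0, 0, 0], 11],
    [[0, 0, 0], [0, 0, 0], 12],
    [[0, 0, 0], [0, 0, 0], 13],
    [[0, 0, 0], [0, 0, 0], 14.5],
    [[0, 0, 0], [0, 0, 0], 16],
    [[0, 0, 0], [0, 0, 0], 18],
    [[0, 0, 0], [0, 0, 0], 20],
    [[0, 0, 0], [0, 0, 0], 22],
    [[0, 0, 0], [0, 0, 0], 22]
  ]
}}

```text
time_s: 32.5
tcp_pos: [0.5861, 0.0234, 0.2113]
ee_rot: [0.989, 0.027, 0.005, 0.148]
wrist_force: [0.0, -0.3, 0.2]
gripper_width: 0.0223
```

```bash
python3 - <<'E'
from meas import *
L,im=meas(5,'side')
a=im[110:240,290:390]
cv2.imwrite('pics/a11.png',cv2.resize(a[:,:,::-1],None,fx=4.6,fy=4.6,interpolation=cv2.INTER_CUBIC))
E
```

```text
mean [-0.12  -0.09  -0.343  0.138  0.027  0.006  0.586  0.023  0.211]
sem [0.178 0.117 0.221 0.014 0.015 0.007 0.    0.    0.   ]
32.75 tcp [0.5861 0.0234 0.2113] z [ 0.0171 -0.2922 -0.9562] yaw 0.0542 F [ 0.41  0.08 -0.71] T [ 0.137  0.007 -0.005] g 0.0219 j [-0.002  0.25   1.595 -0.309  1.291  0.029]
```

View pics/a11.png

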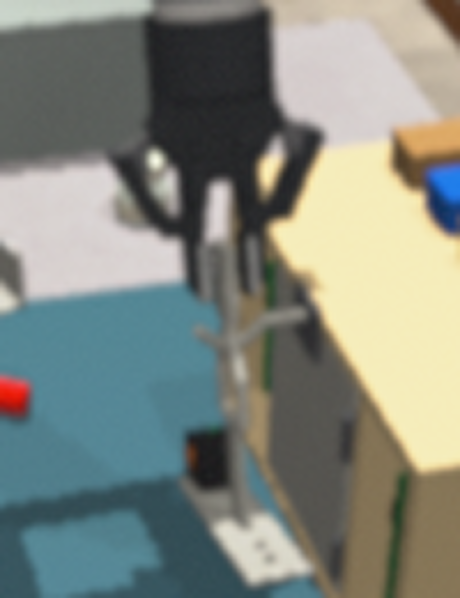

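{"name": "play_rows", "arguments": {
  "increments": [
    [[0, 0, -2], [0, 0, 0], 22],
    [[0, 0, -6], [0, 0, 0], 22],
    [[0, 0, -12], [0, 0, 0], 22],
    [[0, 0, -20], [0, 0, 0], 22],
    [[0, 0, -30], [0, 0, 0], 22],
    [[0, 0, -42], [0, 0, 0], 22],
    [[0, 0, -55], [0, 0, 0], 22],
    [[0, 0, -70], [0, 0, 0], 22],
    [[0, 0, -85], [0, 0, 0], 22],
    [[0, 0, -95], [0, 0, 0], 22],
    [[0, 0, -100], [0, 0, 0], 22],
    [[0, 0, -100], [0, 0, 0], 22],
    [[0, 0, -100], [0, 0, 0], 22],
    [[0, 0, -100], [0, 0, 0], 22]
  ]
}}

```text
time_s: 34.15
tcp_pos: [0.584, 0.0524, 0.306]
ee_rot: [0.989, 0.027, 0.004, 0.148]
wrist_force: [0.6, -0.4, -0.7]
gripper_width: 0.0219
```

```bash
python3 - <<'E'
from meas import *
from fit import *
L=[]
for i in range(10):
    L.append(snapshot('side').astype(int))
a0=[x[170:250,320:370].mean(2) for x in L]
print('noise consec',[np.abs(cv2.GaussianBlur(a0[i+1]-a0[i],(5,5),0)).max().round(1) for i in range(9)],'first-last',np.abs(cv2.GaussianBlur(a0[-1]-a0[0],(5,5),0)).max().round(1))
st()
for o in('bracket','bracket_notch','sensor'):
    for r in place_of('side',o)[:1]: print(o,round(r['score'],2),c2w('side',r['position']).round(4))
im=L[-1].astype(np.uint8)[60:260,270:420]
cv2.imwrite('pics/a12.png',cv2.resize(im[:,:,::-1],None,fx=3,fy=3,interpolation=cv2.INTER_CUBIC))
E
```

```text
noise consec [np.float64(1.5), np.float64(1.0), np.float64(1.0), np.float64(0.9), np.float64(0.7), np.float64(1.0), np.float64(0.9), np.float64(0.9), np.float64(1.1)] first-last 1.0
34.65 tcp [0.5844 0.0525 0.3069] z [ 0.0171 -0.2922 -0.9562] yaw 0.0542 F [ 0.69 -0.13 -0.03] T [ 0.1    0.043 -0.035] g 0.0219 j [ 0.048  0.185  1.477 -0.298  1.48   0.021]
bracket 0.82 [ 0.5897 -0.0244  0.0608]
bracket_notch 0.82 [0.5839 0.0122 0.1832]
sensor 0.44 [0.5832 0.0394 0.0485]
```

View pics/a12.png

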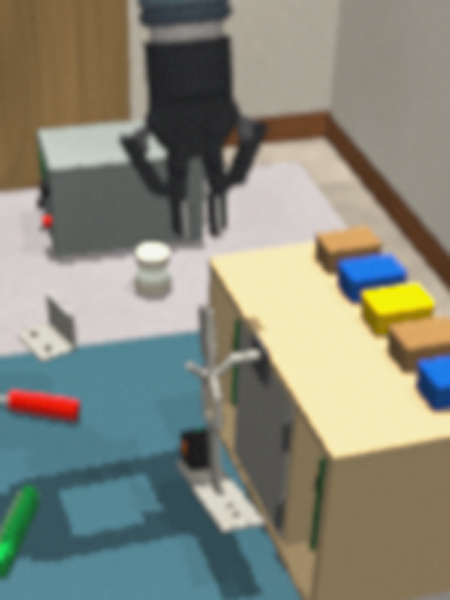

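The bracket hangs still on the hook at (210,375) with its sensor end low. The gripper is clear above it, and there is no motion between frames.

```bash
python3 -c "
from h import *
print(env.job_done()); st()"
```

```text
the job is handed in; nothing more can be done
None
the job is handed in; nothing more can be done
```

The bracket is hanging by its eye on the hook, let go and still. I handed the job in at about 34.7 s of the 67 s allowed; no verdict was reported.

**What I did**
- I gripped the tab and felt the weight: about 4.25 N in total, so the sensor is about 175 g. That gives a balance slant of about 17°.
- I threaded the eye over the hook, lowered it until I felt contact, and centred the V by the side force. The bar sits about 6 mm below nominal.
- I let the hook take about 3 N while still gripping, then lifted 5 mm clear to lean the bracket to 17°, rather than leaning it on the loaded hook. I then lowered it again until the hook carried about 4.1 N.
- I reduced the grip to 20 N, opened in 0.1 mm steps, and backed the fingers out along the tab.

**Last checks**
- **Stillness:** ten consecutive side pictures showed no bracket motion above image noise.
- **Position:** the notch was seen at about (0.584, 0.012, 0.183) m, within 3 mm of the seat horizontally and about 7 mm below its nominal height.
- **Balance:** the wrist force and torque hardly changed through the release, so the bracket was balanced when let go.
- **Bystanders:** those visible in the last side picture look undisturbed. I did not measure them or check the kit tray and varistor again.

**What disagreed**
- The wrist torque showed an offset of about 0.14 N·m once the tool was tilted. It stayed after release, so I put it down to the gripper's own weight. It meant I had to set the slant from the felt weight instead of from a zero torque reading.
- An outline fit in the picture gave about 17.5–18° rather than 17°, close enough to agree.

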